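Set and lock the depth stop of a watch press

TASK

On the little white bench press, slacken the jam nut by its lever, then wind the handwheel until the stop pin bears firmly but gently on the brass setting gauge below it. Keep that setting and swing the jam nut lever back until the nut is tight again, without forcing either screw; then let go, leaving everything else on the bench where it is.

Things in the scene. Friction and masses are not known exactly. Their poses are not given: they have to be found in the camera images.
- axis (a point): Point on the common upright axis of jam nut and handwheel, at the top of the press head, 142 mm above the bench. The press is fixed: a white C-frame with base plate 150 x 190 x 22 mm, a column on one side and a head 64 mm wide. With the hand stopped and holding a peg, most of the running friction no longer shows in the force; the spring load still does.
- nut_grip (a point): Centre of the black grip peg (14 mm thick, 34 tall, point 19 mm above its foot) upright on the end of the steel jam nut lever, 95 mm from the axis; point 172 mm above the bench. The peg revolves freely. The flat lever lies below the handwheel and reaches beyond its rim. About the axis, seen from above: counter-clockwise loosens, clockwise tightens.
- nut (a joint): Angle of jam nut and lever, rad, growing as it loosens (counter-clockwise from above); stops at -0.8 and 1.6. Starts tight, between 0 and 0.15; slack from about 0.8 up. Slack, its running friction is 6.3 N at the peg. Tightening clockwise from about 0.7, a spring washer adds 160 N of clamp load and 8.4 N at the peg per rad. It stays where it is left, but a load over 120 N eases back to that.
- wheel_grip (a point): Centre of the black grip peg (14 mm thick, 34 tall, point 19 mm above its foot) upright on the aluminium handwheel (disc 110 mm across, its face 189 mm above the bench), 45 mm from the axis; point 211 mm above the bench. The peg revolves freely, so the wheel is wound like a crank without turning the hand.
- wheel (a joint): Handwheel angle, rad, growing clockwise seen from above, which drives the stop pin down 2.5 mm per rad (the wheel keeps its height); stops at -0.5 and 8. Starts between 0 and 1.2. Locked while the nut is tight; with the nut slack its running friction is 6.2 N at the peg. The pin meets the gauge 1 to 3.5 rad after the start: the gauge height differs and is not measured.
- stop_pin: Steel stop pin 12 mm thick under the head, on the axis; origin at its lower end. Below it is the brass gauge (disc 32 mm across, 16 thick), sprung: past first touch each rad of the wheel adds 150 N of pin load and 8.3 N at the peg. Right: 40 to 120 N, best 80 N (4.4 N more at the peg than free). Over 160 N damages it. Left alone the wheel stays, but a load over 110 N eases to that.
- pad: Brake pad on the axis, hidden inside the press head; the tight jam nut presses it on the screw. Nothing to handle. Right clamp load when tight: 60 to 150 N, best 105 N, which is about 5.5 N more at the lever's peg than when slack; over 190 N it is forced.
- ring: Bystander: loose steel movement ring, 46 mm across, 14 mm high. Origin at the centre of its underside.
- tweezers: Bystander: loose steel tweezers 138 mm long, lying flat. Origin at the centre of its underside.
- dish: Bystander: loose small steel cup, 72 mm across, 34 mm high. Origin at the centre of its underside.
- loupe: Bystander: loose green plastic eye loupe, a cup 36 mm across, 30 mm high. Origin at the centre of its underside.
- driver: Bystander: loose small screwdriver, 120 mm. Origin at the centre of its underside.
- jar: Bystander: loose white lidded jar, 48 mm across, 50 mm high. Origin at the centre of its underside.
- holder: Bystander: loose white turned movement holder, 60 mm across, 28 mm high. Origin at the centre of its underside.

How it is judged (in metres and radians):
On the way, in this order (a step that is already met when the one before it is completed fails the run):
1. the jam nut is slackened: the clamp no longer presses on the screw (contact force between each of pad, stop_pin and anything else below 5 N), for 0.2 s.
2. with the nut slack, the handwheel is wound until the stop pin loads the gauge with 40 to 120 N (contact force between pad and anything else below 5 N and contact force between stop_pin and anything else between 40 and 120 N), for 0.3 s.
3. the jam nut is tight again, 60 to 150 N, with the setting kept (contact force between pad and anything else between 60 and 150 N and contact force between stop_pin and anything else between 40 and 120 N), for 0.2 s.
At the end, for the whole second after the job is handed in: The stop pin bears on the gauge with 40 to 120 N, the jam nut clamps the screw with 60 to 150 N, and handwheel and nut are at rest (under 0.05 rad/s) (all of step 3 and velocity of joint wheel between -0.05 and 0.05 rad/s and velocity of joint nut between -0.05 and 0.05 rad/s); the robot touches nothing.
It fails at once if the gauge is overloaded: pin load above 160 N (contact force between stop_pin and anything else above 160 N).
It fails at once if the jam nut is forced: clamp load above 190 N (contact force between pad and anything else above 190 N).
It fails at once if a bystander is moved by more than 20 mm (distance of any of ring, tweezers, dish, loupe, driver, jar, holder from where it was at the start of the episode above 0.02 m).
It also fails if it takes over 72 s, if anything falls off the work surface, if the arm or the gripper's body presses on something with over 40 N, if the wrist force passes 120 N, or if a joint passes its speed limit or range.

ROBOT

A 6-joint arm with a two-finger parallel gripper is mounted at the origin on the work surface. World frame = base frame: x ahead of the robot, y to its left, z up, the work surface at z = 0. Lengths are in m, angles in degrees, forces in N, time in s.
With the tool pointing down it reaches from about 0.375 to 0.9 m from the base axis. Payload 3.1 kg.
Tool frame: the origin (TCP) lies at the very end of the fingers, on their centre line; the grasp point (between the pads) lies bot.hold_point_z behind it (bot.hold_point_z is the distance from the TCP to the grasp point, in m); z points along the fingers, y is the line along which they close (so a half turn about z gives the same grasp; the last joint's range is limited). The gripper opens to 87 mm and grips with 3 to 60 N. Pads are 19 mm wide; open, the fingers measure 117 mm over their backs; the gripper's body (75 mm by 190 mm) begins 51 mm behind the grasp point.
Start: joints at [63.111, 30.224, 82.088, -0, 67.689, -10.227], TCP at [0.179, 0.599, 0.223] pointing down, gripper open.
Joint ranges: [-176.69, 176.69], [-43.24, 126.21], [12.49, 139.97], [-82, 262], [0, 151.66], [-163.58, 163.58]. Speed limits (degrees/s): [159.86, 159.86, 180, 180, 180, 180].

INTERFACE

Orientations are given as a 3x3 rotation matrix whose columns are the frame's x, y, z axes.
In Python, from rig import bot gives the robot as it stands.
- The arm moves only by the tool apply_moves, never from a script. Its argument "plan" is one flat list of numbers, 4 for each row, row after row: the shift along the world's x, y, z normalised to -1 to 1, where 1 is 0.05 m, then the turn about the world's z normalised to -1 to 1, where 1 is 10 degrees. A call has 1 to 12 rows; each row shifts and turns the commanded pose from where the row before left it; what a row does not reach is not made up. A row lasts 1/8 s, in which the tool goes at most 62.5 mm and 10.7 degrees, less where a joint would pass 70% of its speed; a pose out of reach is approached as far as the arm can. A call with a number of a shift or a turn outside -1 to 1 is refused whole. A call with a gripper value outside its range is refused whole. "grip" is the closure, from -1 (fully open) to 1 (shut), so that 0 is half open, set as the call begins (left out, the last holds). The fingers move at their own pace and stop on an object; the grip force is fixed at half the most. Time passes only in rows, so rows that do not move let the fingers close. It gives the time, the measured TCP pose, the force, the opening and the grip force at its end, in the units of the state.
- bot.read_state(): the state, without advancing time (a new reading comes with each control period).
- bot.capture(name): name is "scene" or "top"; returns (picture, depth): 420x560x3 uint8, red, green, blue; 420x560 float32, m along the optical axis (not along the pixel's ray), 0 where there is no reading.
- bot.camera_info(name): a dict with "vertical_fov" (degrees; the focal length in pixels is half the picture's height over the tangent of half this angle, whatever the lens; pixels are square), "cx", "cy" (the principal point, pixels), "k1" (the pictures are not rectified: a ray, as slopes to the right and down, at radius r is drawn at 1 + k1 r^2 times it, then the intrinsics apply), "rvec" (rotation vector, rad) and "tvec" (3), from world to camera coordinates, as OpenCV has them. Camera axes: x right, y down, z forward; pixel columns grow to the right and rows downward; lengths in m; the calibration is good to about 2 mm. A picture is of the moment at which its call begins. camera_info takes no time and is no camera call.
- bot.hand_in(): hands the job in; it is judged then, once.
Trained networks look in the newest picture that a camera, given by its name, has taken for a name from the list of things; names that differ only in an ending like _2 or _b are one class to them, and where a whole thing is asked for, a point or a joint stands for the part that bears it (a point fixed in the world has none). Each returns a list of dicts, best first, with "p" (0 to 1); they miss things now and then, are a little off and sometimes report something else, mostly with a low value. They report only what shows in the picture. A call takes as long as a camera call.
- bot.outline_of(camera, target): "mask" (420x560 bool, what is visible of it) and "xy" ([column, row] as shares, 0 to 1, of the picture: columns of its width, rows of its height, amid what is visible of it).
- bot.pinpoint(camera, target): "xy" ([column, row] as shares, 0 to 1, of the picture: columns of its width, rows of its height: a listed point, or the origin of a listed thing).
The state is a dict: "time_s": time; "joint_positions": joint angles; "qvel": joint speeds; "tau": joint torques, N m; "position": TCP position; "tcp_rot": TCP orientation; "force": force on the tool from outside, world axes, zero at the start; "moment": the same for the moment, N m; "opening": opening from 0.0 (shut) to 1.0 (fully open); "grasp_force": force on a finger pad.
Only numpy, scipy, OpenCV 4.12 (cv2) and the standard library are available. Lean on these libraries where they do the work, as an engineer would, in place of code of your own. Each camera call takes 0.05 s, during which the arm holds its last target. There are 200 camera calls.

## Working session

There is one attempt and no reset: what is moved stays moved. The work goes in short steps, Python scripts to look and compute and a tool call to move; the robot and the scene stay as the last step left them, time stands still between calls to the robot, and variables do not carry over. Pictures are saved under pics/ and viewed, at most 10 in all, crops included, and the job is handed in when it is done.

Besides the shell and the picture viewer there is one more tool, called as name(argument=value, ...) on one line, values as JSON. apply_moves: Moves the arm, as the interface text tells. Its arguments: {"type":"object","properties":{"plan":{"type":"array","items":{"type":"number"}},"grip":{"type":"number"}},"required":["plan"]}

```bash
mkdir -p pics
cat > h.py <<'E'
import numpy as np, cv2
from rig import bot
def cam(n):
    c=bot.camera_info(n); f=210/np.tan(np.radians(c["vertical_fov"]/2))
    K=np.array([[f,0,c["cx"]],[0,f,c["cy"]],[0,0,1]]); D=np.array([c["k1"],0,0,0,0.])
    R=cv2.Rodrigues(np.array(c["rvec"],float))[0]; return K,D,R,np.array(c["tvec"],float).ravel()
def ray(n,px):
    K,D,R,t=cam(n)
    u=cv2.undistortPointsIter(np.array([[px]],float),K,D,None,None,(3,50,1e-9)).ravel()
    return -R.T@t, R.T@np.array([u[0],u[1],1])
def atz(n,px,z):
    o,d=ray(n,px); return o+d*(z-o[2])/d[2]
def proj(n,P):
    K,D,R,t=cam(n); return cv2.projectPoints(np.array([P],float),cv2.Rodrigues(R)[0],t,K,D)[0].ravel()
def snap(n,f=None):
    im,dp=bot.capture(n)
    if f: cv2.imwrite("pics/"+f,cv2.cvtColor(im,cv2.COLOR_RGB2BGR))
    return im,dp
E
cat > a.py <<'E'
from h import *
for n in ("scene","top"):
    snap(n,n+"0.png")
    for t,z in (("axis",.142),("nut_grip",.172),("wheel_grip",.211)):
        for r in bot.pinpoint(n,t)[:2]:
            px=np.array(r["xy"])*[560,420]; print(n,t,round(r["p"],2),px.round(1),atz(n,px,z).round(4))
s=bot.read_state(); print(s["time_s"],s["position"],np.round(s["tcp_rot"],3),s["force"],bot.hold_point_z)
E
python3 a.py; python3 -c "
import cv2,numpy as np
a=[cv2.imread('pics/%s0.png'%n) for n in('scene','top')]
cv2.imwrite('pics/both0.png',cv2.resize(np.hstack(a),(800,300)))"
```

```text
scene axis 0.59 [250.  235.3] [ 0.5666 -0.1124  0.142 ]
scene nut_grip 0.69 [182.7 356.2] [ 0.8019 -0.4221  0.172 ]
scene nut_grip 0.41 [210.8 228. ] [ 0.5173 -0.1883  0.172 ]
scene wheel_grip 0.58 [255.1 220.8] [ 0.6109 -0.1273  0.211 ]
top axis 0.59 [316.  202.5] [ 0.5719 -0.1067  0.142 ]
top nut_grip 0.43 [349.8 221.1] [ 0.5192 -0.197   0.172 ]
top wheel_grip 0.61 [307.5 252.1] [ 0.4348 -0.0805  0.211 ]
top wheel_grip 0.38 [321.7 189.1] [ 0.6018 -0.1175  0.211 ]
0.4 [0.17910877 0.59865885 0.22238171] [[-0.958  0.287 -0.   ]
 [ 0.287  0.958 -0.   ]
 [ 0.    -0.    -1.   ]] [ 0.40379985  0.57767606 -0.47689827] 0.0187
```

View pics/scene0.png

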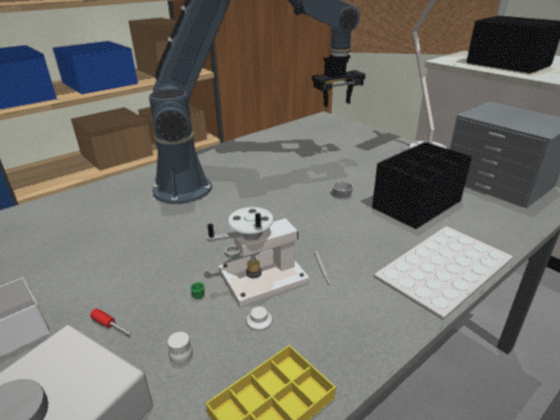

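View pics/top0.png

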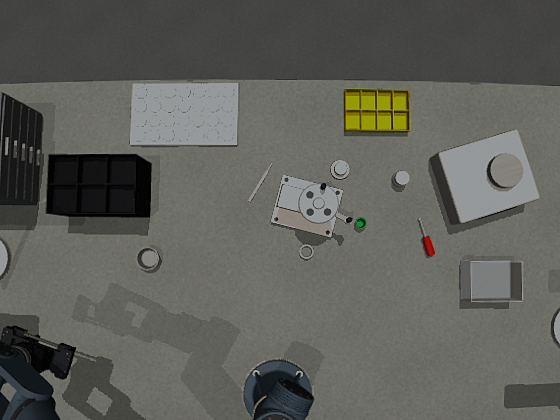

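The scene picture shows the press at about (262,255), with the wheel peg at (257,220) and the nut peg at (211,230). In the top view the hub is at (319,202), the nut peg at (350,220) and the wheel peg at (323,187). I'll zoom in to refine these.

```bash
cat > b.py <<'E'
from h import *
from scipy.optimize import least_squares
a=cv2.imread("pics/scene0.png")[195:275,190:310]; b=cv2.imread("pics/top0.png")[165:245,260:380]
z=lambda q:cv2.resize(q,None,fx=5,fy=5,interpolation=cv2.INTER_CUBIC)
cv2.imwrite("pics/crop0.png",np.vstack([z(a)[:300],z(b)[:300]]))
obs=[("scene",0,(250,235.3)),("top",0,(316,202.5)),("scene",1,(210.8,228)),("top",1,(349.8,221.1)),("scene",2,(255.1,220.8)),("top",2,(321.7,189.1))]
def pts(v): 
    c=lambda r,t,h:np.array([v[0]+r*np.cos(t),v[1]+r*np.sin(t),h])
    return c(0,0,.142),c(.095,v[2],.172),c(.045,v[3],.211)
f=lambda v:np.concatenate([proj(n,pts(v)[k])-p for n,k,p in obs])
r=least_squares(f,[.569,-.11,-2.1,-.3],x_scale=.1,loss="soft_l1"); v=r.x
print(v.round(4),np.degrees(v[2:]).round(1),[p.round(4) for p in pts(v)]);print(f(v).reshape(-1,2).round(1))
E
python3 b.py
```

```text
[ 0.5651 -0.1086 -2.0741 -0.3413] [-118.8  -19.6] [array([ 0.5651, -0.1086,  0.142 ]), array([ 0.5193, -0.1918,  0.172 ]), array([ 0.6075, -0.1236,  0.211 ])]
[[ 0.9 -0.9]
 [ 0.7  2.4]
 [-0.9  0.9]
 [-1.9 -0.1]
 [ 0.3 -1.2]
 [ 2.3 -2.1]]
```

View pics/crop0.png

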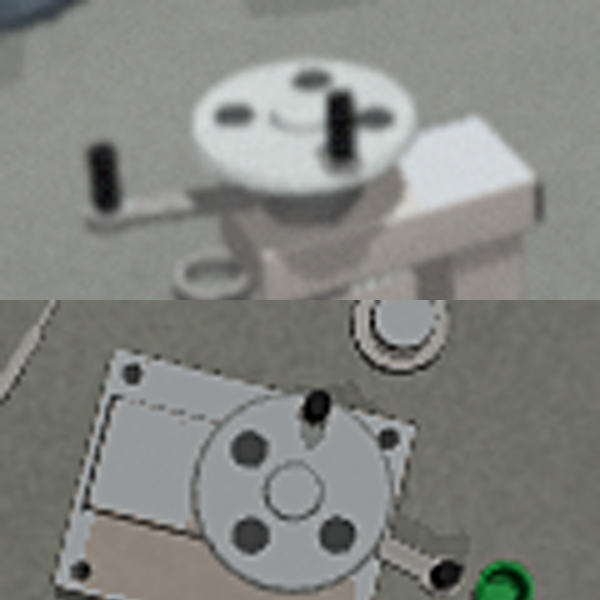

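apply_moves(plan=[0.4,-0.9,0.8,-1,0.6,-1,0.8,-1,0.6,-1,0,-1,0.6,-1,0,-1,0.6,-1,0,-1,0.6,-1,0,-1,0.6,-1,0,-1,0.6,-1,0,-1,0.6,-1,0,-1,0.6,-1,0,-0.5,0.4,-1,0,0,0.4,-1,0,0], grip=-1)

```text
time_s: 1.9
position: [0.506, 0.0084, 0.2975]
tcp_rot: [[0.369, 0.929, 0.001], [0.929, -0.369, 0.0], [0.0, 0.001, -1.0]]
force: [0.3, -0.1, -0.6]
opening: 1.002
grasp_force: 0.0
```

The crops give cleaner pixels:

| View | Disc centre | Nut peg | Wheel peg |
|---|---|---|---|
| Top | (318.8,203.4) | (349.2,219.6) | (323.4,186) |
| Scene | (250.8,220.4) | (210.8,230.6) | (258.2,220.4) |

I'll refit with these.

```bash
sed -i 's/^obs=.*/obs=[("scene",0,(250.8,220.4)),("top",0,(318.8,203.4)),("scene",1,(210.8,230.6)),("top",1,(349.2,219.6)),("scene",2,(258.2,220.4)),("top",2,(323.4,186))]/; s/c(0,0,.142)/c(0,0,.189)/' b.py; python3 b.py
```

```text
[ 0.5685 -0.1104 -2.0524 -0.2403] [-117.6  -13.8] [array([ 0.5685, -0.1104,  0.189 ]), array([ 0.5245, -0.1946,  0.172 ]), array([ 0.6122, -0.1211,  0.211 ])]
[[-0.6 -1.6]
 [-0.3 -1.1]
 [-0.7 -0.3]
 [-0.3 -0.5]
 [-0.6 -0.4]
 [-0.3 -0.8]]
```

apply_moves(plan=[0.09,-1,0,0,0.09,-1,0,0,0.09,-1,0,0,0.1,-1,0,0,0,-0.06,0,0,0,0,-0.6,0,0,0,-0.6,0,0,0,-0.6,0,0,0,-0.5,0,0,0,-0.45,0,0,0,0,0])

```text
time_s: 3.28
position: [0.5225, -0.1909, 0.1584]
tcp_rot: [[0.368, 0.93, -0.004], [0.93, -0.368, 0.003], [0.001, -0.005, -1.0]]
force: [-0.7, -0.2, -0.3]
opening: 0.998
grasp_force: 0.0
```

apply_moves(plan=[0,0,0,0,0,0,0,0,0,0,0,0,0,0,0,0,0,0,0,0,0,0,0,0,0,0,0,0,0,0,0,0], grip=1)

```text
time_s: 4.28
position: [0.5238, -0.1928, 0.1598]
tcp_rot: [[0.369, 0.929, -0.0], [0.929, -0.369, 0.0], [0.0, -0.0, -1.0]]
force: [-0.1, -0.2, 1.0]
opening: 0.171
grasp_force: 0.0
```

Run:
```python
from h import *
a,_=snap("scene"); b,_=snap("top")
z=lambda q:cv2.resize(q,None,fx=5,fy=5,interpolation=cv2.INTER_CUBIC)
cv2.imwrite("pics/crop1.png",cv2.cvtColor(np.vstack([z(a[205:265,190:310]),z(b[165:225,290:410])]),cv2.COLOR_RGB2BGR))
s=bot.read_state(); print(s["force"],s["moment"],s["position"],s["opening"],s["grasp_force"])
```

```text
[-0.03543279  0.22512986  0.3074065 ] [-0.1504353   0.12906474 -0.04117734] [ 0.52381655 -0.19275229  0.15976716] 0.14786488183945337 30.00007721129805
```

View pics/crop1.png

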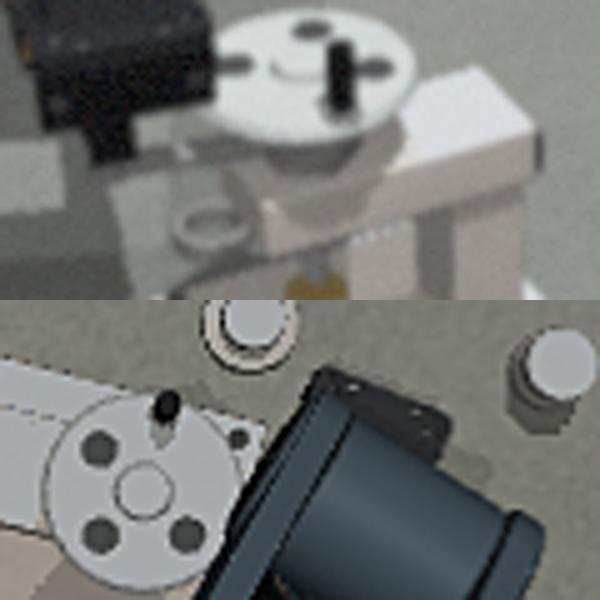

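The opening is 12.9 mm at 30 N, so the nut peg is gripped. In the crop the wheel peg still shows at top-view (323,186) and nothing has moved. Next I swing the lever counter-clockwise along its arc.

apply_moves(plan=[0.128,-0.063,0,0.43,0.132,-0.054,0,0.43,0.136,-0.044,0,0.43,0.139,-0.033,0,0.43,0.141,-0.023,0,0.43,0.142,-0.012,0,0.43])

```text
time_s: 5.12
position: [0.5622, -0.2029, 0.1597]
tcp_rot: [[-0.075, 0.997, -0.006], [0.997, 0.075, 0.003], [0.003, -0.006, -1.0]]
force: [-6.2, 3.3, 5.0]
opening: 0.15
grasp_force: 30.0
```

apply_moves(plan=[0.143,-0.001,0,0.43,0.142,0.009,0,0.43,0.141,0.02,0,0.43,0.139,0.031,0,0.43,0.137,0.041,0,0.43,0.133,0.051,0,0.43])

```text
time_s: 5.88
position: [0.6031, -0.1955, 0.1597]
tcp_rot: [[-0.502, 0.865, -0.008], [0.865, 0.502, 0.002], [0.006, -0.006, -1.0]]
force: [-7.8, 0.7, 6.2]
opening: 0.145
grasp_force: 30.0
```

apply_moves(plan=[0,0,0,0,0,0,0,0,0,0,0,0,0,0,0,0])

```text
time_s: 6.38
position: [0.604, -0.1951, 0.1597]
tcp_rot: [[-0.499, 0.866, -0.006], [0.866, 0.499, 0.003], [0.005, -0.003, -1.0]]
force: [-4.5, 2.0, 4.3]
opening: 0.152
grasp_force: 30.0
```

apply_moves(plan=[0,0,0,0,0,0,0,0,0,0,0,0,0,0,0,0,0,0,0.6,0,0,0,0.8,0,0,0,0.8,0,0,0,0,0,0,0,0,0], grip=-1)

```text
time_s: 7.5
position: [0.606, -0.1964, 0.2692]
tcp_rot: [[-0.499, 0.867, -0.001], [0.867, 0.499, 0.001], [0.001, -0.001, -1.0]]
force: [-0.5, 0.4, -0.4]
opening: 0.988
grasp_force: 0.0
```

Run:
```python
from h import *
a,_=snap("scene"); b,_=snap("top")
z=lambda q:cv2.resize(q,None,fx=5,fy=5,interpolation=cv2.INTER_CUBIC)
cv2.imwrite("pics/crop2.png",cv2.cvtColor(np.vstack([z(a[205:275,190:310]),z(b[165:215,290:410])]),cv2.COLOR_RGB2BGR))
from scipy.optimize import least_squares
P=np.array([[.5238,-.1928],[.5622,-.2029],[.6031,-.1955],[.604,-.1951]])
print(least_squares(lambda c:np.hypot(*(P-c).T)-.095,[.5685,-.11]).x)
s=bot.read_state(); print(s["force"],s["position"],s["joint_positions"])
```

```text
[ 0.56634852 -0.10791132]
[-0.20771961 -0.37362536 -0.06283724] [ 0.60558864 -0.19618253  0.26805333] [-2.79920108e+01  2.86733794e+01  7.71495427e+01  6.80391214e-05
  7.43755485e+01 -5.79308923e+01]
```

View pics/crop2.png

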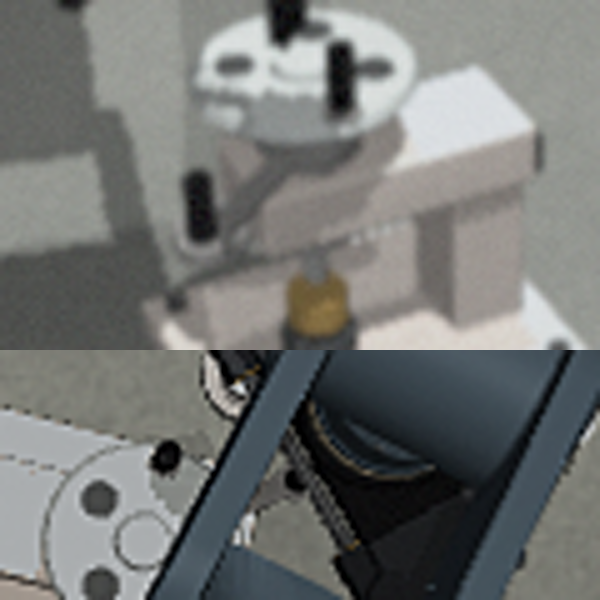

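The crop shows the lever swung round, with the nut peg now at scene (230,246). The wheel peg is unmoved at (258,220), and the pin tip sits just above the brass gauge at about (254,260). Next is the wheel peg.

apply_moves(plan=[0.05,0.76,0,0,0.05,0.77,0,0,0,0,0,0,0,0,-0.4,0,0,0,-0.5,0,0,0,-0.4,0,0,0,-0.15,0,0,0,0,0])

```text
time_s: 8.6
position: [0.6112, -0.1207, 0.1965]
tcp_rot: [[-0.499, 0.867, -0.002], [0.867, 0.499, 0.0], [0.001, -0.001, -1.0]]
force: [1.1, 0.0, -0.1]
opening: 1.001
grasp_force: 0.0
```

apply_moves(plan=[0,0,0,0,0,0,0,0,0,0,0,0,0,0,0,0,0,0,0,0,0,0,0,0,0,0,0,0,0,0,0,0,0,0,0,0], grip=1)

```text
time_s: 9.72
position: [0.6106, -0.1206, 0.1972]
tcp_rot: [[-0.499, 0.866, -0.002], [0.866, 0.499, -0.001], [0.0, -0.002, -1.0]]
force: [-2.6, -2.3, 1.8]
opening: 0.149
grasp_force: 30.0
```

The wheel peg is held. I'll wind clockwise 60°, then settle and read the force.

apply_moves(plan=[-0.054,-0.148,0,0,-0.079,-0.136,0,0,-0.101,-0.12,0,0])

```text
time_s: 10.1
position: [0.6015, -0.1384, 0.1972]
tcp_rot: [[-0.499, 0.867, 0.004], [0.867, 0.498, 0.004], [0.001, 0.006, -1.0]]
force: [4.1, 4.7, -1.3]
opening: 0.154
grasp_force: 30.0
```

apply_moves(plan=[-0.12,-0.101,0,0,-0.136,-0.079,0,0,-0.148,-0.054,0,0])

```text
time_s: 10.48
position: [0.5827, -0.1519, 0.1973]
tcp_rot: [[-0.498, 0.867, 0.008], [0.867, 0.498, 0.001], [-0.003, 0.007, -1.0]]
force: [5.2, 1.9, -3.7]
opening: 0.149
grasp_force: 30.0
```

apply_moves(plan=[0,0,0,0,0,0,0,0,0,0,0,0,0,0,0,0])

```text
time_s: 10.98
position: [0.5812, -0.1523, 0.1973]
tcp_rot: [[-0.499, 0.867, 0.003], [0.867, 0.499, -0.001], [-0.002, 0.002, -1.0]]
force: [5.2, -0.3, -5.4]
opening: 0.15
grasp_force: 30.0
```

```bash
cat > f.py <<'E'
import sys
from h import *
C=np.array([.567,-.109]); sg=int(sys.argv[1]); n=int(sys.argv[2]); F=[]
for i in range(n): bot.capture("top"); s=bot.read_state(); F.append(s["force"])
p=np.array(s["position"]); r=p[:2]-C; a=np.arctan2(r[1],r[0]); t=sg*np.array([-np.sin(a),np.cos(a)])
F=np.array(F); print("t",s["time_s"],"pos",p.round(4),"phi",np.degrees(a).round(1),"r",np.hypot(*r).round(4),"resist",(-F[:,:2]@t).round(1),"mean",(-F[:,:2]@t).mean().round(2),"radial",(F[:,:2]@r/np.hypot(*r)).mean().round(2))
E
python3 f.py -1 6
```

```text
t 11.275 pos [ 0.5812 -0.1523  0.1973] phi -71.9 r 0.0456 resist [5.4 5.  5.1 4.8 5.5 5.4] mean 5.21 radial 1.75
```

apply_moves(plan=[-0.155,-0.027,0,0,-0.157,0,0,0])

```text
time_s: 11.52
position: [0.5662, -0.1546, 0.1973]
tcp_rot: [[-0.499, 0.867, 0.005], [0.867, 0.499, -0.002], [-0.005, 0.003, -1.0]]
force: [6.3, -2.3, -5.3]
opening: 0.148
grasp_force: 30.0
```

```bash
python3 f.py -1 6
```

```text
t 11.825 pos [ 0.5644 -0.1545  0.1973] phi -93.3 r 0.0456 resist [4.6 3.6 3.9 3.5 3.  3.6] mean 3.71 radial 3.82
```

apply_moves(plan=[-0.155,0.027,0,0,-0.148,0.054,0,0])

```text
time_s: 12.08
position: [0.5502, -0.1514, 0.1973]
tcp_rot: [[-0.499, 0.866, 0.003], [0.866, 0.499, -0.004], [-0.005, 0.0, -1.0]]
force: [4.7, -6.8, -5.7]
opening: 0.151
grasp_force: 30.0
```

```bash
python3 f.py -1 6
```

```text
t 12.375 pos [ 0.5483 -0.1506  0.1973] phi -114.2 r 0.0456 resist [2.9 3.3 3.3 3.4 3.  2.9] mean 3.14 radial 3.88
```

apply_moves(plan=[-0.15,0.065,0,0,-0.125,0.092,0,0])

```text
time_s: 12.62
position: [0.5362, -0.1426, 0.1973]
tcp_rot: [[-0.499, 0.867, 0.002], [0.867, 0.499, -0.002], [-0.003, 0.001, -1.0]]
force: [6.6, -2.5, -6.1]
opening: 0.151
grasp_force: 30.0
```

```bash
python3 f.py -1 5
```

```text
t 12.875 pos [ 0.5349 -0.1414  0.1973] phi -134.8 r 0.0456 resist [3.8 3.4 2.7 2.8 2.5] mean 3.04 radial -0.21
```

apply_moves(plan=[-0.101,0.12,0,0,-0.079,0.136,0,0])

```text
time_s: 13.12
position: [0.5267, -0.1301, 0.1973]
tcp_rot: [[-0.499, 0.866, 0.001], [0.866, 0.499, -0.003], [-0.003, -0.0, -1.0]]
force: [3.6, -5.4, -5.5]
opening: 0.152
grasp_force: 30.0
```

```bash
python3 f.py -1 5
```

```text
t 13.375 pos [ 0.526  -0.1286  0.1973] phi -154.4 r 0.0454 resist [4.6 2.6 2.2 2.3 3.6] mean 3.09 radial -1.15
```

apply_moves(plan=[-0.054,0.148,0,0,-0.027,0.155,0,0])

```text
time_s: 13.62
position: [0.5221, -0.115, 0.1973]
tcp_rot: [[-0.499, 0.866, -0.0], [0.866, 0.499, -0.003], [-0.002, -0.001, -1.0]]
force: [2.3, -5.5, -3.9]
opening: 0.151
grasp_force: 30.0
```

```bash
python3 f.py -1 5
```

```text
t 13.875 pos [ 0.522  -0.1136  0.1973] phi -174.2 r 0.0452 resist [5.5 2.6 3.4 1.6 2.1] mean 3.06 radial -1.99
```

apply_moves(plan=[0,0.157,0,0,0.027,0.155,0,0])

```text
time_s: 14.12
position: [0.523, -0.0993, 0.1973]
tcp_rot: [[-0.499, 0.866, -0.001], [0.866, 0.499, -0.003], [-0.002, -0.002, -1.0]]
force: [1.5, -6.8, -4.7]
opening: 0.15
grasp_force: 30.0
```

```bash
python3 f.py -1 5
```

```text
t 14.375 pos [ 0.5233 -0.0981  0.1973] phi 165.9 r 0.045 resist [5.1 2.6 3.3 2.9 2.7] mean 3.33 radial -2.13
```

apply_moves(plan=[0.054,0.148,0,0,0.079,0.136,0,0])

```text
time_s: 14.62
position: [0.5289, -0.0854, 0.1973]
tcp_rot: [[-0.5, 0.866, -0.003], [0.866, 0.5, -0.003], [-0.001, -0.004, -1.0]]
force: [-1.2, -9.0, -2.4]
opening: 0.151
grasp_force: 30.0
```

```bash
python3 f.py -1 5
```

```text
t 14.875 pos [ 0.5295 -0.0845  0.1973] phi 146.8 r 0.0448 resist [5.5 4.5 4.3 4.  4.1] mean 4.48 radial -2.67
```

apply_moves(plan=[0.114,0.113,0,0])

```text
time_s: 15.0
position: [0.5331, -0.0798, 0.1972]
tcp_rot: [[-0.5, 0.866, -0.007], [0.866, 0.5, -0.003], [0.001, -0.007, -1.0]]
force: [-5.2, -8.0, -1.8]
opening: 0.155
grasp_force: 30.0
```

```bash
python3 f.py -1 6
```

```text
t 15.3 pos [ 0.5339 -0.0789  0.1972] phi 137.7 r 0.0447 resist [7.3 6.5 5.6 5.1 5.9 6. ] mean 6.08 radial -2.39
```

apply_moves(plan=[0.117,0.105,0,0])

```text
time_s: 15.42
position: [0.5381, -0.0748, 0.1972]
tcp_rot: [[-0.5, 0.866, -0.008], [0.866, 0.5, -0.004], [0.001, -0.009, -1.0]]
force: [-6.3, -9.8, 0.0]
opening: 0.149
grasp_force: 30.0
```

```bash
python3 f.py -1 6
```

```text
t 15.725 pos [ 0.5392 -0.0741  0.1972] phi 128.6 r 0.0447 resist [8.7 7.2 7.  6.8 7.7 7.6] mean 7.5 radial -3.49
```

The load has risen about 4.5 N over free running, so the pin load is near 80 N. I'll ease the hand's push slightly before releasing.

apply_moves(plan=[-0.016,-0.013,0,0,0,0,0,0])

```text
time_s: 15.98
position: [0.5392, -0.0741, 0.1973]
tcp_rot: [[-0.499, 0.866, -0.004], [0.866, 0.499, -0.001], [0.001, -0.004, -1.0]]
force: [-3.0, -5.6, -1.3]
opening: 0.148
grasp_force: 30.0
```

```bash
python3 f.py -1 3
```

```text
t 16.125 pos [ 0.5391 -0.0741  0.1972] phi 128.6 r 0.0446 resist [5.6 5.6 5.3] mean 5.48 radial -3.35
```

apply_moves(plan=[-0.004,-0.042,0,0,0,0,0,0,0,0,0,0])

```text
time_s: 16.5
position: [0.5392, -0.0743, 0.1972]
tcp_rot: [[-0.499, 0.867, -0.003], [0.867, 0.499, 0.002], [0.004, -0.002, -1.0]]
force: [-5.1, 2.5, 2.7]
opening: 0.153
grasp_force: 30.0
```

apply_moves(plan=[0,0,0,0,0,0,0,0,0,0,0,0,0,0,0,0,0,0,0.6,0,0,0,0.8,0,0,0,0.2,0,0,0,0,0,0,0,0,0], grip=-1)

```text
time_s: 17.62
position: [0.5396, -0.0753, 0.2758]
tcp_rot: [[-0.499, 0.867, -0.003], [0.867, 0.499, 0.001], [0.002, -0.002, -1.0]]
force: [-0.9, -0.6, 0.1]
opening: 0.987
grasp_force: 0.0
```

apply_moves(plan=[0.43,-0.8,0,0,0.43,-0.8,0,0,0.43,-0.8,0,0,0,0,0,0,0,0,-0.5,0,0,0,-0.6,0,0,0,-0.6,0,0,0,-0.4,0,0,0,-0.2,0,0,0,0,0,0,0,0,0])

```text
time_s: 19.0
position: [0.6056, -0.1956, 0.1631]
tcp_rot: [[-0.499, 0.866, 0.001], [0.866, 0.499, -0.001], [-0.001, 0.001, -1.0]]
force: [0.6, -0.3, 0.8]
opening: 1.0
grasp_force: 0.0
```

apply_moves(plan=[0,0,0,0,0,0,0,0,0,0,0,0,0,0,0,0,0,0,0,0,0,0,0,0,0,0,0,0,0,0,0,0,0,0,0,0], grip=1)

```text
time_s: 20.12
position: [0.6047, -0.1958, 0.1623]
tcp_rot: [[-0.499, 0.867, -0.001], [0.867, 0.499, -0.0], [0.0, -0.001, -1.0]]
force: [-1.3, -1.3, 0.1]
opening: 0.152
grasp_force: 30.0
```

```bash
python3 f.py -1 3
```

```text
t 20.275 pos [ 0.6047 -0.1958  0.1623] phi -66.5 r 0.0947 resist [-2.3 -2.2 -3.2] mean -2.55 radial 0.15
```

apply_moves(plan=[-0.133,-0.051,0,-0.43,-0.137,-0.041,0,-0.43,0,0,0,0])

```text
time_s: 20.65
position: [0.5937, -0.1999, 0.1623]
tcp_rot: [[-0.363, 0.932, 0.005], [0.932, 0.363, 0.0], [-0.001, 0.005, -1.0]]
force: [4.9, 0.9, -3.7]
opening: 0.147
grasp_force: 30.0
```

```bash
python3 f.py -1 4
```

```text
t 20.85 pos [ 0.5937 -0.1999  0.1624] phi -73.6 r 0.0947 resist [5.1 4.8 5.5 5.5] mean 5.23 radial 0.61
```

apply_moves(plan=[-0.139,-0.031,0,-0.43,-0.141,-0.02,0,-0.43,-0.142,-0.009,0,-0.43,-0.143,0.001,0,-0.43,0,0,0,0])

```text
time_s: 21.48
position: [0.5652, -0.2039, 0.1623]
tcp_rot: [[-0.072, 0.997, 0.004], [0.997, 0.072, -0.002], [-0.002, 0.004, -1.0]]
force: [4.9, -1.7, -4.3]
opening: 0.151
grasp_force: 30.0
```

```bash
python3 f.py -1 4
```

```text
t 21.675 pos [ 0.5652 -0.2039  0.1623] phi -91.1 r 0.0949 resist [4.7 5.2 4.9 4.7] mean 4.89 radial 0.95
```

apply_moves(plan=[-0.142,0.012,0,-0.43,-0.141,0.023,0,-0.43,-0.139,0.033,0,-0.43,0,0,0,0])

```text
time_s: 22.18
position: [0.5444, -0.2013, 0.1624]
tcp_rot: [[0.152, 0.988, 0.005], [0.988, -0.152, -0.003], [-0.002, 0.005, -1.0]]
force: [4.9, -2.4, -5.5]
opening: 0.152
grasp_force: 30.0
```

```bash
python3 f.py -1 4
```

```text
t 22.375 pos [ 0.5444 -0.2013  0.1623] phi -103.8 r 0.095 resist [6.  5.7 5.4 5.4] mean 5.64 radial 1.78
```

apply_moves(plan=[-0.136,0.044,0,-0.43,-0.132,0.054,0,-0.43,0,0,0,0])

```text
time_s: 22.75
position: [0.5316, -0.1972, 0.1624]
tcp_rot: [[0.298, 0.954, 0.006], [0.955, -0.298, -0.005], [-0.003, 0.007, -1.0]]
force: [6.4, -4.7, -7.4]
opening: 0.15
grasp_force: 30.0
```

```bash
python3 f.py -1 4
```

```text
t 22.95 pos [ 0.5316 -0.1973  0.1624] phi -111.9 r 0.0951 resist [7.7 7.4 8.5 7.9] mean 7.87 radial 1.92
```

apply_moves(plan=[-0.128,0.063,0,-0.43,0,0,0,0])

```text
time_s: 23.2
position: [0.5256, -0.1946, 0.1624]
tcp_rot: [[0.369, 0.929, 0.007], [0.929, -0.369, -0.006], [-0.003, 0.009, -1.0]]
force: [6.5, -6.0, -8.7]
opening: 0.15
grasp_force: 30.0
```

```bash
python3 f.py -1 4
```

```text
t 23.4 pos [ 0.5256 -0.1947  0.1624] phi -115.8 r 0.0951 resist [8.7 8.3 9.6 8.2] mean 8.69 radial 1.82
```

apply_moves(plan=[0.022,-0.011,0,0,0.023,-0.011,0,0,0,0,0,0])

```text
time_s: 23.78
position: [0.5256, -0.1946, 0.1623]
tcp_rot: [[0.368, 0.93, 0.002], [0.93, -0.368, -0.003], [-0.002, 0.003, -1.0]]
force: [2.4, -5.1, -5.5]
opening: 0.155
grasp_force: 30.0
```

```bash
python3 f.py -1 3
```

```text
t 23.925 pos [ 0.5256 -0.1946  0.1623] phi -115.8 r 0.0951 resist [5.1 5.6 4.6] mean 5.07 radial 3.25
```

Now release, lift clear and check.

apply_moves(plan=[0.02,-0.01,0,0,0,0,0,0,0,0,0,0])

```text
time_s: 24.3
position: [0.5257, -0.1946, 0.1623]
tcp_rot: [[0.368, 0.93, -0.0], [0.93, -0.368, -0.002], [-0.002, 0.001, -1.0]]
force: [1.4, -6.7, -4.2]
opening: 0.148
grasp_force: 30.0
```

apply_moves(plan=[0,0,0,0,0,0,0,0,0,0,0,0,0,0,0,0,0,0,0.5,0,0,0,0.8,0,0,0,0.8,0,0,0,0.8,0,-0.4,0,0.5,0,-0.4,-0.5,0,0,-0.2,-0.5,0,0,0,0,0,0], grip=-1)

```text
time_s: 25.8
position: [0.4751, -0.2444, 0.3324]
tcp_rot: [[0.371, 0.928, 0.0], [0.928, -0.371, -0.0], [-0.0, 0.0, -1.0]]
force: [0.9, 0.7, 0.0]
opening: 1.001
grasp_force: 0.0
```

apply_moves(plan=[0,-0.8,0,0,0,-0.8,0,0,0,-0.8,0,0,0,-0.4,0,0,0,0,0,0])

```text
time_s: 26.42
position: [0.4758, -0.3834, 0.3317]
tcp_rot: [[0.37, 0.929, -0.0], [0.929, -0.37, 0.001], [0.001, -0.001, -1.0]]
force: [-0.2, -0.1, -0.5]
opening: 1.003
grasp_force: 0.0
```

Run:
```python
from h import *
a,_=snap("scene"); b,_=snap("top")
z=lambda q:cv2.resize(q,None,fx=5,fy=5,interpolation=cv2.INTER_CUBIC)
cv2.imwrite("pics/crop3.png",cv2.cvtColor(np.vstack([z(a[205:265,190:310]),z(b[165:225,260:380])]),cv2.COLOR_RGB2BGR))
print(bot.read_state()["force"])
```

```text
[ 0.13744986  0.89223313 -0.35955386]
```

View pics/crop3.png

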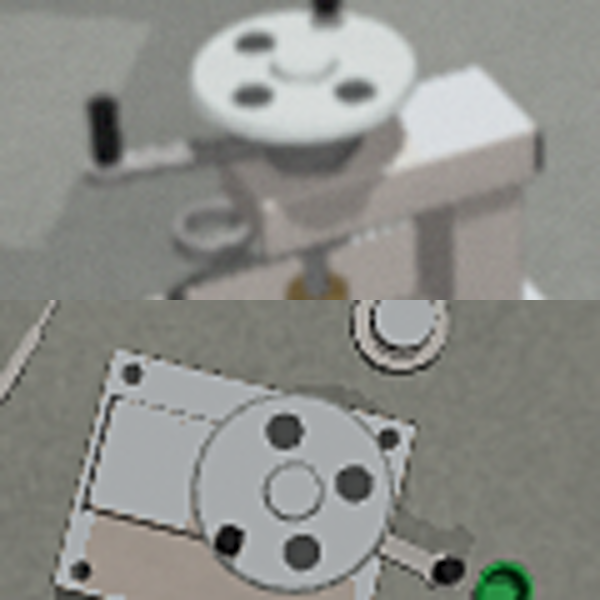

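The crop shows the nut peg back at top (349.6,219.2), within about 1° of its starting angle. The wheel peg is at (305.8,213.2), about 127° as set, and the pin bears on the gauge. The ring, tweezers and holder areas are undisturbed.

```bash
python3 -c "
from rig import bot
print(bot.hand_in())"
```

```text
the job is handed in; nothing more can be done
None
```

I handed the job in after about 27 s of the 72 s. From peg forces and lever angle, I put the pin load on the gauge at about 80 N and the retightened jam nut at roughly 85–110 N, with the hand clear; the hand-in returned no verdict.

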